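# Crank the heating mantle up under the flask

### The job

Bring the heating mantle up under the hanging flask with the lab jack: swing the jack's folded crank handle fully out, crank the jack up (clockwise) until the mantle's rim is level with the widest part of the flask, and do not press the mantle against the glass. Then fold the handle flat against the crank again and let go; do not bump the glassware, and leave the other things on the bench where they stand.

Things in the scene. Friction and masses are not known exactly. Their poses are not given: they have to be found in the camera images.
- jack: steel scissor lab jack: base and platform are 210 x 180 mm plates. Origin: on the bench under its middle. Its -x axis points out on the crank side; +y is on the left of somebody who faces the crank, looking along +x; +z up. It stays put on the bench
- platform_edge (a point): middle of the platform's top edge on the crank side, 105 mm out from the jack's middle, 157 mm above the bench at the start. It overhangs the crank, the more so when the jack is up: a tool that points straight down onto the folded handle then meets the platform's edge; one leaning back outwards by 25 to 45 degrees is clear of it
- crank_hub (a point): centre of the crank's hub (18 mm wide) on the screw axis, at the outer face of the crank arm. The screw axis is level, along the jack's x. At the start 104 mm out from the jack's middle, 79 mm above the bench; as the jack rises it moves inwards, 4.4 to 5 mm per turn, and up by half of the platform's rise. Axes parallel to the jack's
- crank (a joint): crank angle, rad. 0: arm hangs straight down. Positive: clockwise as you face the crank (from down towards the jack's +y), raises the platform by 8.2 mm in the first turn, 7.6 in the second, 6.9 in the third, 6.3 in the fourth. Stiff (4 N at the handle), stays where it is left. Starts within 0.55 of 0; stops at -1 and 30
- fold_pin (a point): middle of the hinge pin of the folding handle, at the free end of the crank arm: 36 mm from the screw axis and 20 mm outwards (jack's -x) of crank_hub. The arm is a 12 x 6 mm flat steel bar. Fingers that pinch the handle tightly resist its swing about the pin: turn them with it, or let go part-way and take it again
- crank_handle (a joint): fold angle of the handle about its pin, rad. 0: folded flat, lying along the crank arm from the pin back across the hub. pi/2: fully out against its stop, pointing straight outwards (jack's -x), parallel to the screw. Stiff hinge (1.5 N at the handle's end), stays where it is left. Starts at 0 to 0.2
- handle_middle (a point): middle of the handle, 40 mm from its pin. A black plastic sleeve, 16 mm in diameter, covers 14 to 66 mm from the pin and spins freely on its spindle, so it can be held in a grip of fixed direction while the crank goes round. Folded, its axis is 20 mm clear of the crank arm's face
- mantle_rim (a point): middle of the heating mantle's mouth, level with its rim; starts 242 mm above the bench. The mantle is a cream round heater, 136 mm wide and 85 mm tall, fixed on the jack's platform, with a hemispherical bowl 102 mm wide in its top
- flask_middle (a point): centre of the round part of the clear glass flask, a ball 86 mm in diameter, that hangs straight above the mantle's bowl with a glass condenser above it. It stays put. It starts 12 to 28 mm above the mantle's rim and must end level with it
- reagent_bottle_mid (a point): clear glass reagent bottle, 58 mm wide and 135 mm tall, blue cap, standing; it and the beaker stand one on each side of the crank, their centres 125 to 150 mm from the crank axis and 170 to 240 mm out from the jack's middle. This point is its centre, half-way up. Leave it alone
- beaker_mid (a point): clear glass beaker, 70 mm wide and 90 mm tall, standing on the other side of the crank. This point is its centre, half-way up. Leave it alone
- cork_ring_mid (a point): cork flask ring, 96 mm outside and 28 mm tall, lying flat on the bench in front of the crank, about 300 mm out from the jack's centre. This point is its centre, half-way up. Leave it alone
- wash_bottle_mid (a point): white plastic wash bottle, 68 mm wide and 180 mm tall with a bent spout, standing on the robot's right. This point is on its axis, 76 mm up. Leave it alone
- amber_jar_mid (a point): amber glass jar, 64 mm wide, 85 mm tall, on the robot's left. This point is its centre, half-way up. Leave it alone
- amber_bottle_mid (a point): amber glass bottle, 72 mm wide, 165 mm tall, on the robot's left. This point is its centre, half-way up. Leave it alone
- screwdriver_grip (a point): screwdriver lying on the bench on the robot's right; this point is on its black handle. Leave it alone
- flask: the glass flask with its condenser (345 mm tall above the ball's centre) and two aluminium clamps, held by a stand: a 12 mm rod, 674 mm tall, 135 mm from the flask's middle along the jack's +x; nothing of it moves. Origin at the centre of the flask's ball, axes parallel to the jack's

How it is judged:
On the way, in this order (a step that is already met when the one before it is completed fails the run):
1. the crank handle is swung fully out, with the mantle still well below the flask (value of joint crank_handle above 1.4 rad and z of flask_middle in the frame of mantle_rim above 0.008 m), for 0.2 s.
2. the mantle is cranked up, handle out, until its rim is level with the flask's widest part (within 5 mm) (z of flask_middle in the frame of mantle_rim between -0.005 and 0.005 m and value of joint crank_handle above 1.2 rad), for 0.2 s.
At the end, for the whole second after the job is handed in: The mantle's rim is level with the middle (widest part) of the flask within 5 mm, the crank handle is folded to within 0.25 rad of flat, and the crank is at rest (z of flask_middle in the frame of mantle_rim between -0.005 and 0.005 m and value of joint crank_handle below 0.25 rad and velocity of joint crank between -0.05 and 0.05 rad/s); the robot touches nothing.
It fails at once if the crank is turned more than about a quarter turn from hanging down with the handle not swung out, while the mantle is still below the flask (z of flask_middle in the frame of mantle_rim above 0.008 m and value of joint crank_handle below 1 rad and value of joint crank above 1.6 rad).
It fails at once if the mantle's bowl is pressed against the flask (rim more than 7.5 mm above the flask's middle) (z of flask_middle in the frame of mantle_rim below -0.0075 m).
It fails at once if the robot bumps the flask, the condenser or their clamps with more than 4 N (contact force between any of the arm, the fingers and flask above 4 N).
It fails at once if one of the other things on the bench is moved more than 30 mm or knocked over (distance of any of reagent_bottle_mid, beaker_mid, cork_ring_mid, wash_bottle_mid, amber_jar_mid, amber_bottle_mid, screwdriver_grip from where it was at the start of the episode above 0.03 m).
It also fails if it takes over 70 s, if anything falls off the work surface, if the arm or the gripper's body presses on something with over 40 N, if the wrist force passes 120 N, or if a joint passes its speed limit or range.

### The arm

A 6-joint arm with a two-finger parallel gripper is mounted at the origin on the work surface. World frame = base frame: x ahead of the robot, y to its left, z up, the work surface at z = 0. Lengths are in m, angles in rad, forces in N, time in s.
With the tool pointing down it reaches from about 0.35 to 0.975 m from the base axis. Payload 4.9 kg.
Tool frame: the origin (TCP) lies at the very end of the fingers, on their centre line; the grasp point (between the pads) lies 19 mm behind it; z points along the fingers, y is the line along which they close (so a half turn about z gives the same grasp; the last joint's range is limited). The gripper opens to 85 mm and grips with 20 to 120 N. Pads are 22 mm wide; open, the fingers measure 114 mm over their backs; the gripper's body (76 mm by 85 mm) begins 54 mm behind the grasp point. The pads swing forward as they close: fully open they stand 13 mm farther back than shut.
Start: joints at [1.038, 0.053, 1.613, -0, 1.476, -0.119], TCP at [0.251, 0.572, 0.231] pointing down, gripper open.
Joint ranges: [-3.01, 3.01], [-1.01, 2.22], [0.06, 2.58], [-1.02, 4.17], [0.09, 2.62], [-3.14, 3.14]. Speed limits (rad/s): [2.57, 2.57, 3.14, 3.14, 3.14, 3.14].

### API

Orientations are given as a rotation vector (axis times angle).
In Python, from station import * gives the robot as it stands.
- The arm moves only by the shell command python3 -m crank 'ROWS' [OPENING] [FORCE]. ROWS is JSON, a list of rows, each an object with "offset": the shift along the tool's x, y, z in m, a list of three; "twist": the turn, a rotation vector about the tool's x, y, z in degrees, a list of three. In form: [{"offset": [x, y, z], "twist": [rx, ry, rz]}, ...]. A call has 1 to 20 rows; each row is the pose to reach, as a shift and turn from the pose commanded when the call began, along the tool's axes at that moment; what a row does not reach only later rows make up. A row lasts 1/8 s, in which the tool goes at most 62.5 mm and 10.7 degrees, less where a joint would pass 70% of its speed; a pose out of reach is approached as far as the arm can. A call with a gripper value outside its range is refused whole. OPENING is the opening, from 0 (shut) to 1 (fully open), set as the call begins (- or left out, the last holds). The fingers move at their own pace and stop on an object; FORCE is the grip in N (left out, the last holds). Time passes only in rows, so rows that repeat a pose let the fingers close. It gives the time, the measured TCP pose, the force, the opening and the grip force at its end, in the units of the state.
- get_obs(): the state, without advancing time (a new reading comes with each control period).
- get_image(name): name is "side" or "top"; returns the picture (480x640x3 uint8, red, green, blue); there is no depth.
- get_calibration(name): a dict with "intrinsics" (3x3 intrinsics, pixels), "world_from_camera" (4x4, takes a point from camera to world coordinates). Camera axes: x right, y up, looking along -z (the intrinsics and any distortion apply to the point x, -y, -z); pixel columns grow to the right and rows downward; lengths in m; the calibration is good to about 2 mm. A picture is of the moment at which its call begins. get_calibration takes no time and is no camera call.
- finish_job(): hands the job in; it is judged then, once.
Trained networks look in the newest picture that a camera, given by its name, has taken for a name from the list of things; names that differ only in an ending like _2 or _b are one class to them, and where a whole thing is asked for, a point or a joint stands for the part that bears it (a point fixed in the world has none). Each returns a list of dicts, best first, with "confidence" (0 to 1); they miss things now and then, are a little off and sometimes report something else, mostly with a low value. They report only what shows in the picture. A call takes as long as a camera call.
- cut_out(query, camera): "region" (480x640 bool, what is visible of it) and "rect" ([centre column, centre row, width, height] in pixels, round what is visible of it).
The state is a dict: "t": time; "q": joint angles; "dq": joint speeds; "effort": joint torques, N m; "tool_pos": TCP position; "tool_rot": TCP orientation; "contact_force": force on the tool from outside, world axes, zero at the start; "wrist_torque": the same for the moment, N m; "opening": finger opening in m; "grip_force": force on a finger pad.
Only numpy, scipy, OpenCV 4.12 (cv2) and the standard library are available. Lean on these libraries where they do the work, as an engineer would, in place of code of your own. Each camera call takes 0.05 s, during which the arm holds its last target. There are 200 camera calls.

## Working session

There is one attempt and no reset: what is moved stays moved. The work goes in short steps, Python scripts to look and compute and a shell command to move; the robot and the scene stay as the last step left them, time stands still between calls to the robot, and variables do not carry over. Pictures are saved under pics/ and viewed, at most 10 in all, crops included, and the job is handed in when it is done.

```bash
ls; mkdir -p pics
python3 - <<'E'
from station import *
import cv2,numpy as np
o=get_obs();print(o)
for n in("side","top"):
    im=get_image(n);cv2.imwrite(f"pics/{n}0.png",im[:,:,::-1]);c=get_calibration(n);print(n,c)
    for q in["jack","crank_handle","crank_hub","handle_middle","mantle_rim","flask_middle","reagent_bottle_mid","beaker_mid","cork_ring_mid","wash_bottle_mid","platform_edge","fold_pin"]:
        r=cut_out(q,n);print(q,[(np.round(d["rect"],1).tolist(),round(d["confidence"],2)) for d in r[:2]])
E
```

```text
pics
{'t': 0.0, 'q': array([ 1.03801947e+00,  5.33403405e-02,  1.61431060e+00, -3.11401584e-05,
        1.47598920e+00, -1.19013826e-01]), 'dq': array([ 0.00081135, -0.00010057, -0.00161846,  0.00038809,  0.00155318,
       -0.00068258]), 'effort': array([ 6.75354386e-04, -3.93685591e+01, -3.70174205e+01, -5.75154695e-05,
        7.11604502e-03,  9.04039979e-06]), 'tool_pos': array([0.25098025, 0.57170726, 0.23006334]), 'tool_rot': array([-6.45177638e-01, -3.07398878e+00,  3.06188087e-03]), 'contact_force': array([0.58448563, 0.56821291, 0.19164336]), 'wrist_torque': array([-0.03956014,  0.05267404, -0.03479808]), 'grip_force': 0.0, 'opening': 0.08503605133335852}
side {'intrinsics': array([[508.75092061,   0.        , 323.46086808],
       [  0.        , 508.75092061, 228.32444976],
       [  0.        ,   0.        ,   1.        ]]), 'world_from_camera': array([[ 0.7917183 ,  0.42709799, -0.43677162, -0.08220614],
       [-0.61082176,  0.56386432, -0.55583613, -0.78571552],
       [ 0.00888344,  0.70685524,  0.70730244,  1.16600322],
       [ 0.        ,  0.        ,  0.        ,  
[... 1189 characters left out ...]
.67044823],
       [ 0.        ,  0.        ,  0.        ,  1.        ]])}
jack [([313.9, 180.7, 94.7, 95.8], 0.94)]
crank_handle [([361.0, 194.5, 10.6, 8.8], 0.64), ([314.5, 180.0, 95.6, 99.6], 0.53)]
crank_hub [([358.7, 195.1, 11.4, 14.0], 0.65)]
handle_middle [([357.4, 193.7, 9.9, 8.6], 0.6)]
mantle_rim [([316.4, 173.1, 96.1, 88.6], 0.69)]
flask_middle [([288.9, 138.1, 94.5, 86.4], 0.8), ([355.4, 193.8, 16.4, 14.5], 0.35)]
reagent_bottle_mid [([392.2, 154.2, 23.6, 28.7], 0.83), ([360.1, 196.4, 9.0, 6.1], 0.71)]
beaker_mid [([380.9, 261.6, 31.9, 30.4], 0.74)]
cork_ring_mid []
wash_bottle_mid [([493.1, 235.0, 39.0, 37.8], 0.78)]
platform_edge [([312.1, 173.7, 95.2, 90.5], 0.65)]
fold_pin []
```

Run:
```python
import cv2,numpy as np
s=cv2.imread("pics/side0.png");t=cv2.imread("pics/top0.png")
a=cv2.resize(s[160:340,300:460],None,fx=3.3,fy=3.3,interpolation=2)[:594,:400*2]
b=cv2.resize(t[110:290,240:420],None,fx=2.2,fy=2.2)
a=cv2.resize(s[170:350,300:440],(400,514),interpolation=2)
b=cv2.resize(t[110:290,255:395],(400,514),interpolation=2)
cv2.imwrite("pics/c0.png",np.hstack([a,b]))
```

```text
(no output)
```

View pics/c0.png

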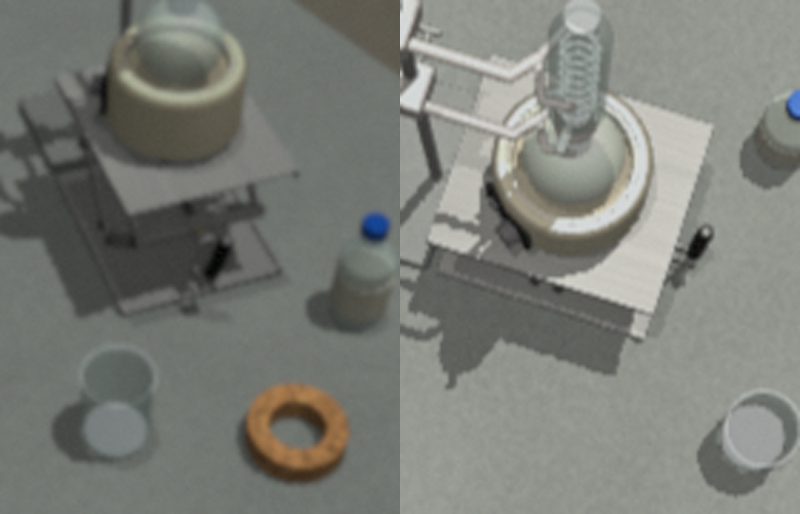

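View pics/side0.png

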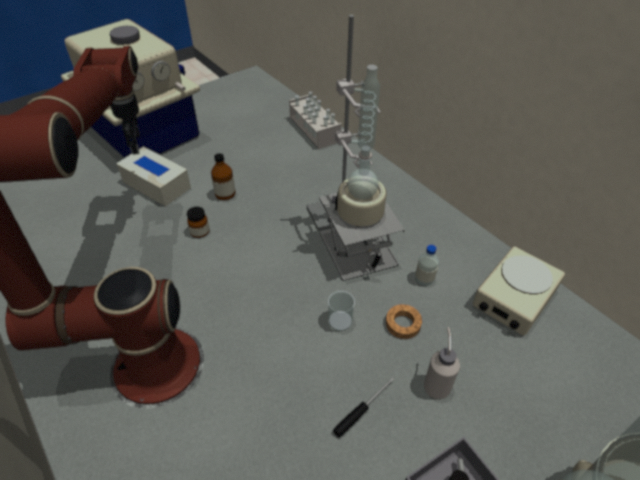

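```bash
cat > h.py <<'E'
import numpy as np,cv2
from station import *
C={n:get_calibration(n) for n in("side","top")}
def proj(n,P):
    K=C[n]["intrinsics"];T=np.linalg.inv(C[n]["world_from_camera"])
    p=np.atleast_2d(P)@T[:3,:3].T+T[:3,3]; p=p*[1,-1,-1]
    p=p@K.T; return p[:,:2]/p[:,2:]
def jack(P,par):
    x,y,w=par; c,s=np.cos(w),np.sin(w)
    return np.atleast_2d(P)@np.array([[c,s,0],[-s,c,0],[0,0,1]])+[x,y,0]
def handle(s,c,f,hx=-.104,hz=.079):
    arm=np.array([0,np.sin(c),-np.cos(c)]);out=np.array([-1,0,0])
    pin=np.array([hx,0,hz])+.036*arm+.02*out
    return pin+np.outer(np.atleast_1d(s),-np.cos(f)*arm+np.sin(f)*out)
E
cat > fit.py <<'E'
from h import *
from scipy.optimize import least_squares
pl=np.array([[-.105,.09,.157],[-.105,-.09,.157],[.105,-.09,.157],[.105,.09,.157]])
# top A=front,-y ; B=front +y? facing +x(world +y) left is world -x => image down: B
top=np.array([[344.3,219.2],[364.2,153.8],[284.8,130.3],[264.8,195.1]])
side=np.array([[345.5,244.2],[404.3,231.3],[np.nan]*2,[319.3,196.3]])
ht=np.array([[357.2,199.3],[362.1,190.5]]);hs=np.array([[374.6,266.3],[377.7,254.0]])
def res(p):
    r=[]
    P=jack(pl,p[:3]);r+=[proj("top",P)-top,(proj("side",P)-side)[[0,1,3]]]
    H=jack(handle([.014,.070],p[3],p[4]),p[:3]);r+=[proj("top",H)-ht,proj("side",H)-hs]
    return np.concatenate(r).ravel()
s=least_squares(res,[.4,.0,1.27,0,.1],loss="soft_l1")
print(s.x.round(4));print(res(s.x).reshape(-1,2).round(1))
p=s.x[:3]
for n,P in[("hub",[-.104,0,.079]),("rim",[0,0,.242])]:print(n,jack(P,p),proj("side",jack(P,p)),proj("top",jack(P,p)))
print("h",jack(handle([0,.014,.04,.066,.08],s.x[3],s.x[4]),p).round(4))
E
python3 fit.py
```

```text
[ 0.6654 -0.0049  1.2701  0.1585  0.0633]
[[-0.4  0.9]
 [ 0.3 -0.1]
 [ 1.3 -0.7]
 [-0.5  0.2]
 [-0.6  0.8]
 [ 0.1 -2.3]
 [-0.8  0.4]
 [ 0.8 -1.4]
 [ 0.   0.5]
 [-0.5 -0.4]
 [ 1.4 -0.9]]
hub [[ 0.63460807 -0.10426635  0.079     ]] [[372.78424166 255.47707058]] [[351.57812173 192.76538511]]
rim [[ 0.66541037 -0.00493248  0.242     ]] [[361.87567177 190.03534418]] [[315.31389645 166.07991563]]
h [[ 0.6233 -0.1217  0.0435]
 [ 0.6251 -0.1232  0.0572]
 [ 0.6285 -0.126   0.0829]
 [ 0.6319 -0.1288  0.1085]
 [ 0.6338 -0.1303  0.1223]]
```

```bash
cat >> h.py <<'E'
from scipy.spatial.transform import Rotation as R
PAR=np.array([.6654,-.0049,1.2701])
def JR(lean,roll=0): # tool rotation: x=Xj,y=-Yj,z down, then lean about y
    w=PAR[2];X=np.array([np.cos(w),np.sin(w),0]);Z=np.array([0,0,-1.]);
    M=np.c_[X,np.cross(Z,X),Z]
    return R.from_matrix(M)*R.from_euler("y",lean,degrees=True)*R.from_euler("z",roll,degrees=True)
def goto(Pj,lean,roll=0):
    o=get_obs();R0=R.from_rotvec(o["tool_rot"])
    d=R0.inv().apply(jack(Pj,PAR)[0]-o["tool_pos"]);t=(R0.inv()*JR(lean,roll)).as_rotvec(degrees=True)
    return d.round(4),t.round(1)
def tcpj():
    o=get_obs();w=PAR[2];d=o["tool_pos"]-[PAR[0],PAR[1],0]
    c,s=np.cos(w),np.sin(w);p=np.array([c*d[0]+s*d[1],-s*d[0]+c*d[1],d[2]])
    e=(JR(0).inv()*R.from_rotvec(o["tool_rot"])).as_rotvec(degrees=True)
    return p.round(4),e.round(1),o["contact_force"].round(1),round(o["opening"],4),o["t"]
E
python3 - <<'E'
from h import *
print(goto([-.25,0,.30],0)); print(goto([-.25,0,.30],40))
H=handle([0,.04,.062],.16,.06);print(H)
for n in("reagent_bottle_mid","beaker_mid"): pass
E
```

```text
(array([-0.6394, -0.6103, -0.0687]), array([-0. ,  0. , 83.5]))
(array([-0.6394, -0.6103, -0.0687]), array([-29.1,  32.6,  79.8]))
[[-0.124       0.00573546  0.04345982]
 [-0.12639856 -0.00062581  0.08287785]
 [-0.12771777 -0.0041245   0.10455777]]
```

```bash
python3 -m crank '[{"offset":[0,-0.03,-0.06],"twist":[0,0,8]},{"offset":[-0.05,-0.07,-0.07],"twist":[0,0,16]},{"offset":[-0.1,-0.1,-0.07],"twist":[0,0,26]},{"offset":[-0.14,-0.14,-0.07],"twist":[0,0,36]},{"offset":[-0.18,-0.18,-0.07],"twist":[0,0,46]},{"offset":[-0.22,-0.22,-0.07],"twist":[0,0,56]},{"offset":[-0.26,-0.26,-0.07],"twist":[0,0,66]},{"offset":[-0.3,-0.3,-0.07],"twist":[0,0,76]},{"offset":[-0.34,-0.34,-0.07],"twist":[0,0,83.5]},{"offset":[-0.38,-0.38,-0.07],"twist":[0,0,83.5]},{"offset":[-0.42,-0.42,-0.07],"twist":[0,0,83.5]},{"offset":[-0.46,-0.46,-0.07],"twist":[0,0,83.5]},{"offset":[-0.5,-0.5,-0.07],"twist":[0,0,83.5]},{"offset":[-0.54,-0.53,-0.07],"twist":[0,0,83.5]},{"offset":[-0.58,-0.56,-0.07],"twist":[0,0,83.5]},{"offset":[-0.62,-0.59,-0.07],"twist":[0,0,83.5]},{"offset":[-0.64,-0.61,-0.07],"twist":[0,0,83.5]},{"offset":[-0.64,-0.61,-0.07],"twist":[0,0,83.5]},{"offset":[-0.64,-0.61,-0.07],"twist":[0,0,83.5]}]' 0.55; python3 -c "
from h import *
print(tcpj());print(get_obs()['q'].round(2));print(goto([-.188,-.003,.176],40))"
```

```text
t: 3.68
tool_pos: [0.5918, -0.2431, 0.3012]
tool_rot: [-2.528, -1.864, -0.0]
contact_force: [0.5, -1.0, 0.6]
opening: 0.0467
grip_force: 0.0
(array([-2.493e-01, -2.000e-04,  3.012e-01]), array([ 0.,  0., -0.]), array([ 0.5, -1. ,  0.6]), 0.0467, 3.675)
[-0.51  0.06  1.49  0.    1.59 -0.21]
(array([0.0612, 0.0028, 0.1252]), array([-0., 40.,  0.]))
```

```bash
python3 -m crank '[{"offset":[0,0,0.02],"twist":[0,10,0]},{"offset":[0,0,0.04],"twist":[0,20,0]},{"offset":[0.01,0,0.06],"twist":[0,30,0]},{"offset":[0.03,0,0.09],"twist":[0,40,0]},{"offset":[0.055,0.003,0.12],"twist":[0,40,0]},{"offset":[0.061,0.003,0.125],"twist":[0,40,0]},{"offset":[0.061,0.003,0.125],"twist":[0,40,0]},{"offset":[0.061,0.003,0.125],"twist":[0,40,0]}]'
python3 - <<'E'
from h import *
print(tcpj());print(get_obs()['q'].round(2))
a=[]
for n,(u,v) in(("side",(300,170)),("top",(280,120))):
    im=get_image(n)[:,:,::-1];cv2.imwrite(f"pics/{n}1.png",im)
    a.append(cv2.resize(im[v:v+130,u:u+130],(400,400),interpolation=2))
    P=jack(np.array([handle(.062,.16,.06)[0],tcpj()[0]]),PAR);print(n,proj(n,P),(proj(n,P)-[u,v])*400/130)
cv2.imwrite("pics/c1.png",np.hstack(a))
E
```

```text
t: 4.68
tool_pos: [0.6138, -0.1869, 0.179]
tool_rot: [-2.112, -1.56, -0.77]
contact_force: [0.4, -0.0, 0.8]
opening: 0.0468
grip_force: 0.0
(array([-0.1891, -0.0047,  0.179 ]), array([-0.2, 39.9, -0.1]), array([ 0.4, -0. ,  0.8]), 0.0468, 4.675)
[-0.68  0.24  1.61  0.64  1.59 -0.47]
side [[378.30892364 254.92313039]
 [390.72528976 252.31582368]] [[240.95053429 261.30193967]
 [279.15473772 253.27945748]]
top [[361.43821047 191.98883474]
 [387.83877456 193.08769478]] [[250.57910914 221.50410688]
 [331.81161402 224.8852147 ]]
```

View pics/c1.png

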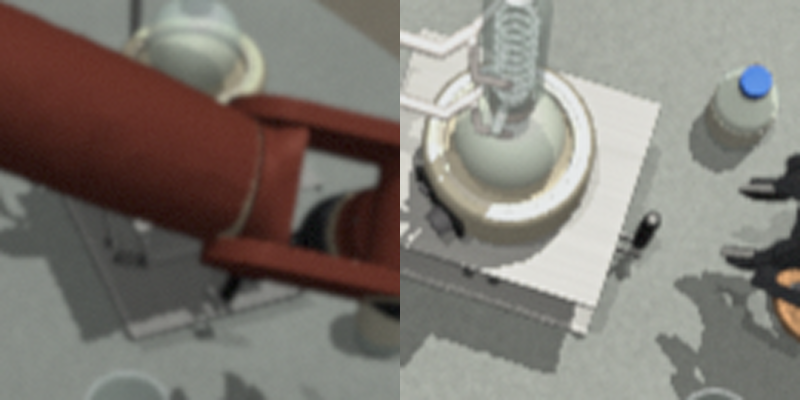

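```bash
python3 -m crank '[{"offset":[0.001,0,0.04],"twist":[0,0,0]},{"offset":[0.001,0,0.08],"twist":[0,0,0]},{"offset":[0.002,0,0.114],"twist":[0,0,0]},{"offset":[0.002,0,0.114],"twist":[0,0,0]}]'
python3 - <<'E'
from h import *
print(tcpj())
im=get_image("top")[:,:,::-1];u,v=300,140
cv2.imwrite("pics/c2.png",cv2.resize(im[v:v+100,u:u+130],(780,600),interpolation=2))
E
```

```text
t: 5.28
tool_pos: [0.6339, -0.1132, 0.0886]
tool_rot: [-2.108, -1.555, -0.765]
contact_force: [-0.2, 0.1, -0.3]
opening: 0.0467
grip_force: 0.0
(array([-0.1127, -0.002 ,  0.0886]), array([ 0.3, 40. , -0. ]), array([-0.2,  0.1, -0.3]), 0.0467, 5.275)
```

View pics/c2.png

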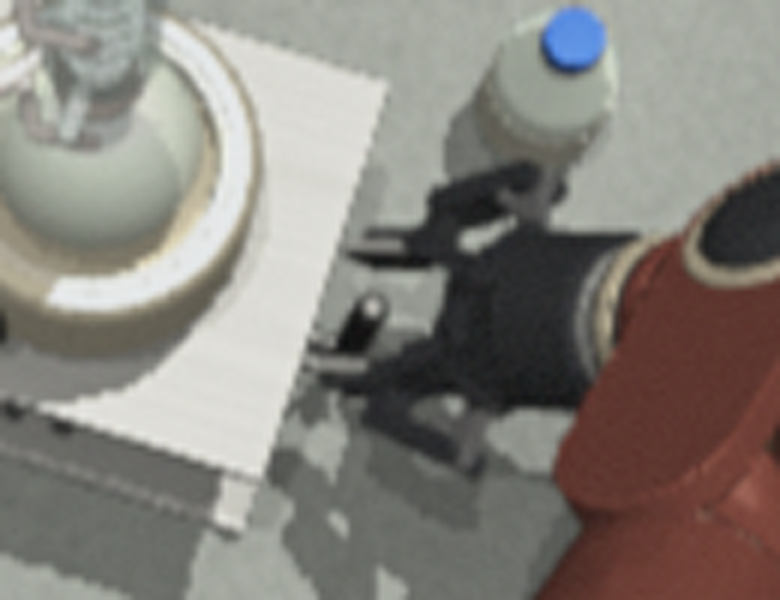

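```bash
python3 -m crank '[{"offset":[0,0,0],"twist":[0,0,0]},{"offset":[0,0,0],"twist":[0,0,0]},{"offset":[0,0,0],"twist":[0,0,0]},{"offset":[0,0,0],"twist":[0,0,0]},{"offset":[0,0,0],"twist":[0,0,0]}]' 0.05 20; python3 -c "
from h import *
print(tcpj())"
```

```text
t: 5.95
tool_pos: [0.6342, -0.1152, 0.0924]
tool_rot: [-2.108, -1.556, -0.768]
contact_force: [-6.8, 0.4, 6.0]
opening: 0.0179
grip_force: 19.1
(array([-0.1146, -0.0029,  0.0924]), array([ 0.1, 40.1, -0.1]), array([-6.8,  0.4,  6. ]), 0.0179, 5.95)
```

```bash
cat >> h.py <<'E'
def arc(pin,r,phis,leans,lean0,p0,gp=.019):
    c,s=np.cos,np.sin
    for f,l in zip(phis,leans):
        G=np.array(pin)+r*np.array([-s(f),c(f)])
        a=np.radians(l);T=G+gp*np.array([s(a),-c(a)]);d=T-p0
        b=np.radians(lean0);print(round(np.degrees(f)),[round(d@[c(b),s(b)],3),0,round(d@[s(b),-c(b)],3)],round(l-lean0))
E
python3 -c "
from h import *
ph=np.radians([10,20,30,40,50,60,70])
arc([-.124,.0435],.0636,ph,[43,47,51,55,60,63,66],40,np.array([-.1146,.0924]))"
```

```text
10 [np.float64(-0.006), 0, np.float64(-0.005)] 3
20 [np.float64(-0.015), 0, np.float64(-0.009)] 7
30 [np.float64(-0.024), 0, np.float64(-0.013)] 11
40 [np.float64(-0.034), 0, np.float64(-0.014)] 15
50 [np.float64(-0.043), 0, np.float64(-0.013)] 20
60 [np.float64(-0.053), 0, np.float64(-0.011)] 23
70 [np.float64(-0.062), 0, np.float64(-0.007)] 26
```

```bash
python3 -m crank '[{"offset":[-0.006,0,-0.005],"twist":[0,3,0]},{"offset":[-0.01,0,-0.007],"twist":[0,5,0]},{"offset":[-0.015,0,-0.009],"twist":[0,7,0]},{"offset":[-0.02,0,-0.011],"twist":[0,9,0]},{"offset":[-0.024,0,-0.013],"twist":[0,11,0]},{"offset":[-0.029,0,-0.014],"twist":[0,13,0]},{"offset":[-0.034,0,-0.014],"twist":[0,15,0]},{"offset":[-0.039,0,-0.014],"twist":[0,17,0]},{"offset":[-0.043,0,-0.013],"twist":[0,20,0]},{"offset":[-0.043,0,-0.013],"twist":[0,20,0]}]'
python3 - <<'E'
from h import *
print(tcpj(),get_obs()["grip_force"])
im=get_image("top")[:,:,::-1];u,v=320,150
cv2.imwrite("pics/c3.png",cv2.resize(im[v:v+80,u:u+100],(600,480),interpolation=2))
E
```

```text
t: 7.2
tool_pos: [0.6191, -0.1538, 0.0722]
tool_rot: [-1.846, -1.363, -1.064]
contact_force: [-13.3, 2.7, 2.7]
opening: 0.0153
grip_force: 19.4
(array([-0.156 ,  0.0002,  0.0722]), array([ 0.6, 60.2, -0.1]), array([-13.3,   2.7,   2.7]), 0.0153, 7.2) 19.42176952958107
```

View pics/c3.png

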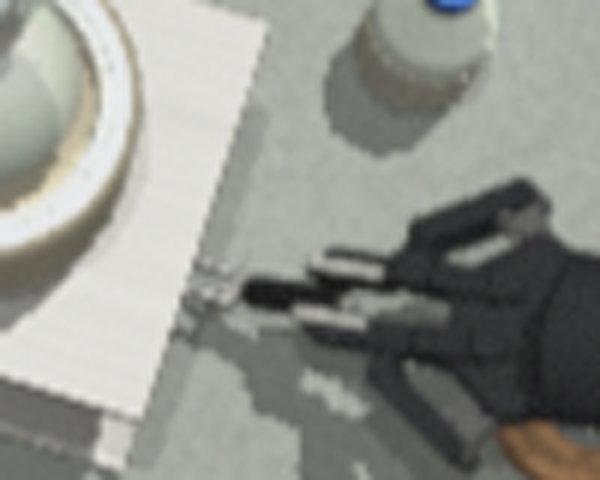

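```bash
python3 -m crank '[{"offset":[0,0,0],"twist":[0,0,0]},{"offset":[0,0,0],"twist":[0,0,0]},{"offset":[0,0,-0.04],"twist":[0,0,0]},{"offset":[0,0,-0.08],"twist":[0,0,0]},{"offset":[0.03,0,-0.08],"twist":[0,-10,0]},{"offset":[0.05,0,-0.08],"twist":[0,-20,0]},{"offset":[0.07,0,-0.07],"twist":[0,-30,0]},{"offset":[0.08,0,-0.06],"twist":[0,-40,0]},{"offset":[0.09,0,-0.05],"twist":[0,-50,0]},{"offset":[0.09,0,-0.05],"twist":[0,-60,0]},{"offset":[0.09,0,-0.05],"twist":[0,-60,0]}]' 0.6
python3 - <<'E'
from h import *
print(tcpj(),goto([-.171,.003,.053],0))
im=get_image("top")[:,:,::-1];u,v=320,150
im2=get_image("side")[:,:,::-1];cv2.imwrite("pics/s4.png",im2)
cv2.imwrite("pics/c4.png",np.hstack([cv2.resize(im[v:v+100,u:u+80],(400,500),interpolation=2),cv2.resize(im2[220:300,340:404],(400,500),interpolation=2)]))
for f in(.8,1,1.2,1.4):print(f,[((proj(n,jack(handle([0,.08],.16,f),PAR))-o)*k).round().tolist() for n,o,k in(("top",(u,v),5),("side",(340,220),6.25))])
E
```

```text
t: 8.62
tool_pos: [0.6248, -0.1503, 0.1774]
tool_rot: [2.524, 1.868, 0.005]
contact_force: [0.1, 0.7, 0.3]
opening: 0.0517
grip_force: 0.0
(array([-0.1509, -0.0043,  0.1774]), array([-0.2,  0.1, -0.3]), array([0.1, 0.7, 0.3]), 0.0517, 8.625) (array([-0.0202, -0.0077,  0.1243]), array([ 0.2, -0.1,  0.3]))
0.8 [[[185.0, 248.0], [303.0, 244.0]], [[205.0, 307.0], [288.0, 314.0]]]
1 [[[185.0, 248.0], [317.0, 258.0]], [[205.0, 307.0], [290.0, 349.0]]]
1.2 [[[185.0, 248.0], [326.0, 271.0]], [[205.0, 307.0], [290.0, 383.0]]]
1.4 [[[185.0, 248.0], [329.0, 283.0]], [[205.0, 307.0], [286.0, 413.0]]]
```

View pics/c4.png

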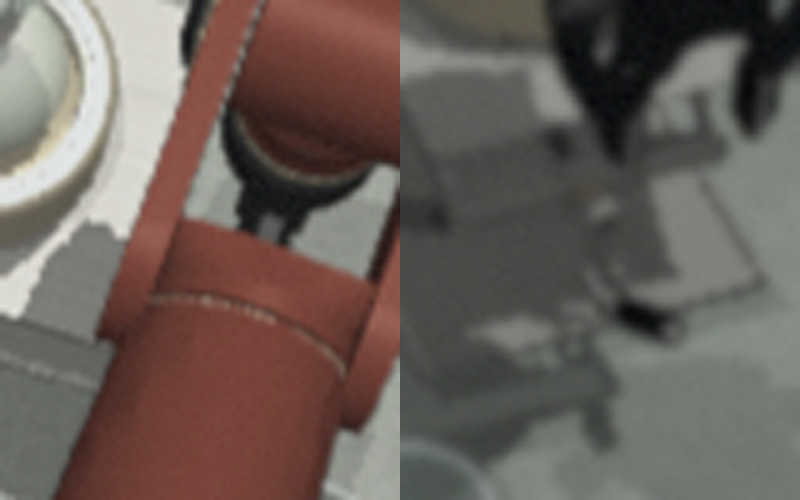

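```bash
python3 -m crank '[{"offset":[-0.015,-0.01,0.03],"twist":[0,0,0]},{"offset":[-0.015,-0.01,0.07],"twist":[0,0,0]},{"offset":[-0.015,-0.01,0.117],"twist":[0,0,0]},{"offset":[-0.015,-0.01,0.117],"twist":[0,0,0]}]' 0.6 ; python3 -c "
from h import *
print(tcpj())"
python3 -m crank '[{"offset":[0,0,0],"twist":[0,0,0]},{"offset":[0,0,0],"twist":[0,0,0]},{"offset":[0,0,0],"twist":[0,0,0]},{"offset":[0,0,0],"twist":[0,0,0]}]' 0.05 20 ; python3 -c "
from h import *
p=tcpj();print(p)
G=np.array([p[0][0],p[0][2]+.019])-[-.124,.0435];r=np.hypot(*G);f=np.arctan2(-G[0],G[1]);print(r,f)
arc([-.124,.0435],r,[1,1.1,1.2,1.3,1.4,1.5,1.57,1.65],[0]*8,0,p[0][[0,2]])"
```

```text
t: 9.22
tool_pos: [0.6051, -0.1642, 0.0533]
tool_rot: [-2.524, -1.854, 0.007]
contact_force: [-0.2, 0.5, -0.2]
opening: 0.0515
grip_force: 0.0
(array([-0.17  ,  0.0104,  0.0533]), array([0.6, 0.1, 0.2]), array([-0.2,  0.5, -0.2]), 0.0515, 9.225)
t: 9.72
tool_pos: [0.612, -0.1655, 0.0617]
tool_rot: [2.523, 1.86, 0.005]
contact_force: [4.0, -3.8, 2.3]
opening: 0.0149
grip_force: 21.0
(array([-0.1692,  0.0034,  0.0617]), array([-0.4, -0.1, -0. ]), array([ 4. , -3.8,  2.3]), 0.0149, 9.725)
0.05853955927404988 0.8821822085049221
57 [np.float64(-0.004), 0, np.float64(0.006)] 0
63 [np.float64(-0.007), 0, np.float64(0.011)] 0
69 [np.float64(-0.009), 0, np.float64(0.016)] 0
74 [np.float64(-0.011), 0, np.float64(0.022)] 0
80 [np.float64(-0.012), 0, np.float64(0.027)] 0
86 [np.float64(-0.013), 0, np.float64(0.033)] 0
90 [np.float64(-0.013), 0, np.float64(0.037)] 0
95 [np.float64(-0.013), 0, np.float64(0.042)] 0
```

```bash
python3 -m crank '[{"offset":[-0.004,0,0.006],"twist":[0,0,0]},{"offset":[-0.007,0,0.011],"twist":[0,0,0]},{"offset":[-0.009,0,0.016],"twist":[0,0,0]},{"offset":[-0.011,0,0.022],"twist":[0,0,0]},{"offset":[-0.012,0,0.027],"twist":[0,0,0]},{"offset":[-0.013,0,0.033],"twist":[0,0,0]},{"offset":[-0.013,0,0.038],"twist":[0,0,0]},{"offset":[-0.013,0,0.042],"twist":[0,0,0]},{"offset":[-0.013,0,0.042],"twist":[0,0,0]},{"offset":[-0.013,0,0.042],"twist":[0,0,0]}]'; python3 -c "
from h import *
p=tcpj();print(p)
im=get_image('side')[:,:,::-1];cv2.imwrite('pics/s5.png',im)
r=cut_out('crank_handle','side');print([(d['rect'],d['confidence']) for d in r])
for f in(1.3,1.45,1.57):print(proj('side',jack(handle([0,.014,.066,.08],.16,f),PAR)).round(1).tolist())"
```

```text
t: 10.98
tool_pos: [0.6075, -0.1771, 0.0196]
tool_rot: [2.526, 1.862, 0.003]
contact_force: [0.5, -1.9, 13.3]
opening: 0.0149
grip_force: 21.7
(array([-0.1816,  0.0044,  0.0196]), array([-0.2, -0. , -0. ]), array([ 0.5, -1.9, 13.3]), 0.0149, 10.975)
[]
[[372.9, 269.0], [375.1, 271.5], [383.7, 281.1], [386.1, 283.8]]
[[372.9, 269.0], [375.0, 272.1], [383.2, 283.9], [385.5, 287.2]]
[[372.9, 269.0], [374.9, 272.5], [382.6, 285.9], [384.7, 289.6]]
```

```bash
cat >> h.py <<'E'
RISE=[0,8.2,15.8,22.7,29.0,34.7]
def crankrows(c0,c1,n,dz0=0,dy0=0,dx0=0):
    f=lambda c:np.array([.0047*c/2/np.pi,-.036*np.sin(c),.036*np.cos(c)-np.interp(c/2/np.pi,range(6),RISE)/2000])
    for c in np.linspace(c0,c1,n+1)[1:]:
        d=f(c)-f(c0)+[dx0,dy0,dz0];print('{"offset":%s,"twist":[0,0,0]},'%np.round(d,3).tolist(),end="")
    print()
E
python3 -c "
from h import *
crankrows(.12,.12+2*np.pi,20,-.004)"
```

```text
{"offset":[0.0, -0.011, -0.007],"twist":[0,0,0]},{"offset":[0.0, -0.02, -0.014],"twist":[0,0,0]},{"offset":[0.001, -0.027, -0.023],"twist":[0,0,0]},{"offset":[0.001, -0.031, -0.034],"twist":[0,0,0]},{"offset":[0.001, -0.031, -0.045],"twist":[0,0,0]},{"offset":[0.001, -0.028, -0.056],"twist":[0,0,0]},{"offset":[0.002, -0.022, -0.066],"twist":[0,0,0]},{"offset":[0.002, -0.013, -0.073],"twist":[0,0,0]},{"offset":[0.002, -0.003, -0.077],"twist":[0,0,0]},{"offset":[0.002, 0.009, -0.078],"twist":[0,0,0]},{"offset":[0.003, 0.019, -0.075],"twist":[0,0,0]},{"offset":[0.003, 0.029, -0.069],"twist":[0,0,0]},{"offset":[0.003, 0.036, -0.06],"twist":[0,0,0]},{"offset":[0.003, 0.04, -0.05],"twist":[0,0,0]},{"offset":[0.004, 0.04, -0.039],"twist":[0,0,0]},{"offset":[0.004, 0.037, -0.028],"twist":[0,0,0]},{"offset":[0.004, 0.031, -0.019],"twist":[0,0,0]},{"offset":[0.004, 0.022, -0.012],"twist":[0,0,0]},{"offset":[0.004, 0.011, -0.008],"twist":[0,0,0]},{"offset":[0.005, 0.0, -0.008],"twist":[0,0,0]},
```

```bash
python3 -m crank '[{"offset":[0,0,-0.004],"twist":[0,0,0]},{"offset":[0.0,-0.011,-0.007],"twist":[0,0,0]},{"offset":[0.0,-0.02,-0.014],"twist":[0,0,0]},{"offset":[0.001,-0.027,-0.023],"twist":[0,0,0]},{"offset":[0.001,-0.031,-0.034],"twist":[0,0,0]},{"offset":[0.001,-0.031,-0.034],"twist":[0,0,0]}]' 0.02 40; python3 -c "
from h import *
p=tcpj();print(p);print((np.array([p[0][1],p[0][2]+.019-.079])*1000).round(1))"
```

```text
t: 11.82
tool_pos: [0.5755, -0.1661, 0.05]
tool_rot: [-2.528, -1.864, 0.001]
contact_force: [3.8, -2.7, 0.6]
opening: 0.0145
grip_force: 39.5
(array([-0.1806,  0.0382,  0.05  ]), array([ 0.1, -0. , -0. ]), array([ 3.8, -2.7,  0.6]), 0.0145, 11.825)
[ 38.2 -10. ]
```

```bash
python3 -c "
from h import *
crankrows(1.377,2*np.pi,16)"
```

```text
{"offset":[0.0, -0.0, -0.011],"twist":[0,0,0]},{"offset":[0.0, 0.002, -0.022],"twist":[0,0,0]},{"offset":[0.001, 0.008, -0.031],"twist":[0,0,0]},{"offset":[0.001, 0.017, -0.039],"twist":[0,0,0]},{"offset":[0.001, 0.027, -0.043],"twist":[0,0,0]},{"offset":[0.001, 0.038, -0.044],"twist":[0,0,0]},{"offset":[0.002, 0.049, -0.042],"twist":[0,0,0]},{"offset":[0.002, 0.058, -0.036],"twist":[0,0,0]},{"offset":[0.002, 0.066, -0.028],"twist":[0,0,0]},{"offset":[0.002, 0.07, -0.019],"twist":[0,0,0]},{"offset":[0.003, 0.071, -0.008],"twist":[0,0,0]},{"offset":[0.003, 0.069, 0.003],"twist":[0,0,0]},{"offset":[0.003, 0.064, 0.012],"twist":[0,0,0]},{"offset":[0.003, 0.056, 0.02],"twist":[0,0,0]},{"offset":[0.003, 0.046, 0.024],"twist":[0,0,0]},{"offset":[0.004, 0.035, 0.026],"twist":[0,0,0]},
```

```bash
python3 -m crank '[{"offset":[0,0,-0.011],"twist":[0,0,0]},{"offset":[0,0.002,-0.022],"twist":[0,0,0]},{"offset":[0.001,0.008,-0.031],"twist":[0,0,0]},{"offset":[0.001,0.017,-0.039],"twist":[0,0,0]},{"offset":[0.001,0.027,-0.043],"twist":[0,0,0]},{"offset":[0.001,0.038,-0.044],"twist":[0,0,0]},{"offset":[0.002,0.049,-0.042],"twist":[0,0,0]},{"offset":[0.002,0.058,-0.036],"twist":[0,0,0]},{"offset":[0.002,0.066,-0.028],"twist":[0,0,0]},{"offset":[0.002,0.07,-0.019],"twist":[0,0,0]},{"offset":[0.003,0.071,-0.008],"twist":[0,0,0]},{"offset":[0.003,0.069,0.003],"twist":[0,0,0]},{"offset":[0.003,0.064,0.012],"twist":[0,0,0]},{"offset":[0.003,0.056,0.02],"twist":[0,0,0]},{"offset":[0.003,0.046,0.024],"twist":[0,0,0]},{"offset":[0.004,0.035,0.026],"twist":[0,0,0]},{"offset":[0.004,0.035,0.026],"twist":[0,0,0]}]'
python3 - <<'E'
from h import *
p=tcpj();print(p);print((np.array([p[0][1],p[0][2]+.019-.083])*1000).round(1))
a=[]
for n,(u,v),k in(("side",(320,110),5),("top",(260,120),5)):
    im=get_image(n)[:,:,::-1];cv2.imwrite(f"pics/{n}6.png",im);a.append(cv2.resize(im[v:v+110,u:u+80],(400,550),interpolation=2))
    r=cut_out("flask","side" if n=="side" else "top")
    print(n,[(np.round(d["rect"],1).tolist(),round(d["confidence"],2)) for d in r])
cv2.imwrite("pics/c6.png",np.hstack(a))
E
```

```text
t: 13.95
tool_pos: [0.6113, -0.1739, 0.0258]
tool_rot: [2.526, 1.862, 0.0]
contact_force: [-2.0, -4.9, 2.1]
opening: 0.0144
grip_force: 39.9
(array([-0.1774,  0.0016,  0.0258]), array([-0.1, -0.1, -0. ]), array([-2. , -4.9,  2.1]), 0.0144, 13.95)
[  1.6 -38.2]
side [([357.6, 125.7, 49.3, 117.0], 0.65)]
top []
```

View pics/c6.png

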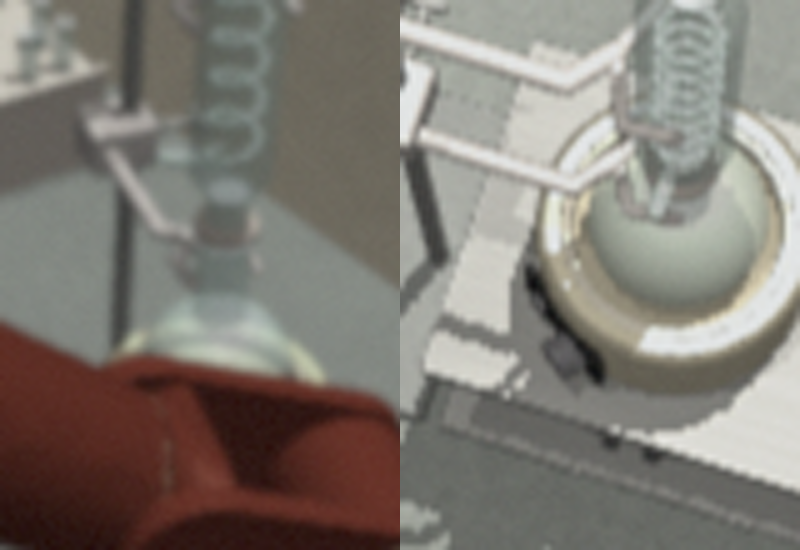

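```bash
cat > gap.py <<'E'
from h import *
def sil(n,c,r=.043,N=120):
    o=C[n]["world_from_camera"][:3,3];d=c-o;L=np.linalg.norm(d);d/=L
    a=np.cross(d,[0,0,1]);a/=np.linalg.norm(a);b=np.cross(d,a)
    cc=c-d*r*r/L;rr=r*np.sqrt(1-(r/L)**2);t=np.linspace(0,2*np.pi,N,endpoint=False)[:,None]
    return proj(n,cc+rr*(np.cos(t)*a+np.sin(t)*b)),t[:,0]
def circ(n,r,z):
    t=np.linspace(0,2*np.pi,120)[:,None]
    return proj(n,jack(np.c_[r*np.cos(t),r*np.sin(t),z+0*t],PAR))
if __name__=="__main__":
    im=cv2.imread("pics/side0.png");g=cv2.GaussianBlur(im,(0,0),.7).astype(np.float32)
    u,v,k=335,160,10
    crop=cv2.resize(im[v:v+56,u:u+40],None,fx=k,fy=k,interpolation=2)
    crop=cv2.convertScaleAbs(crop,alpha=1.5);ov=crop.copy()
    dr=lambda P,c:cv2.polylines(ov,[np.int32(((P-[u,v]+.5)*k))],True,c,1)
    u,v=335,160
    dr(circ("side",.051,.242),(0,0,255))
    for gp,c in((.012,(255,0,0)),(.020,(0,255,0)),(.028,(255,0,255))):
        dr(sil("side",np.array([*PAR[:2],.242+gp]))[0],c)
    cv2.imwrite("pics/gap.png",np.hstack([crop,ov]))
E
python3 gap.py
```

```text
(no output)
```

View pics/gap.png

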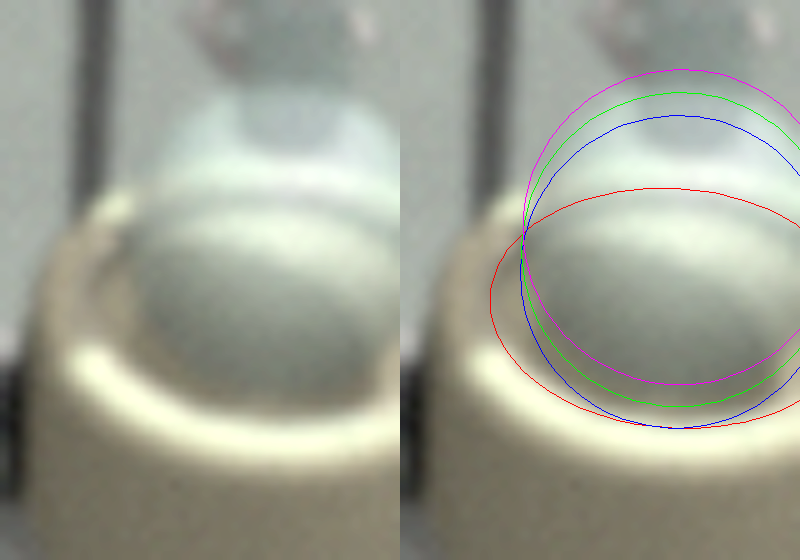

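```bash
cat > g2.py <<'E'
from gap import *
from scipy.ndimage import map_coordinates as mc
def score(im,P,nrm,h=.8):
    g=im.astype(float)
    s=lambda Q:np.stack([mc(g[:,:,k],[Q[:,1],Q[:,0]],order=1) for k in range(3)],1)
    return np.abs((s(P+h*nrm)-s(P-h*nrm)).mean(1))
def run(f,n,lo,hi,arcs):
    im=cv2.GaussianBlur(cv2.imread(f),(0,0),.6)
    for nm,sel in arcs.items():
        best=[]
        for gp in np.arange(lo,hi,.001):
            P,t=sil(n,np.array([*PAR[:2],.242+gp]));c=P.mean(0);nr=P-c;nr/=np.linalg.norm(nr,axis=1)[:,None]
            m=sel(nr)
            for du in np.arange(-1.5,1.6,.25):
                best.append((score(im,P[m]+[du,0],nr[m]).mean(),round(gp*1000),du))
        best.sort(reverse=True);print(f,nm,[(round(a,1),b,d) for a,b,d in best[:6]])
A={"bot":lambda n:n[:,1]>.5,"sides":lambda n:np.abs(n[:,0])>.5,"topsides":lambda n:(n[:,1]<-.1)&(np.abs(n[:,0])>.4),"nobot":lambda n:(n[:,1]<.9)&((np.abs(n[:,0])>.45)|(n[:,1]>0))}
run("pics/side0.png","side",.005,.036,A)
# rim: bright ridge of lip, near side, as dv from the predicted circle r=.0595
im=cv2.cvtColor(cv2.imread("pics/side0.png"),6).astype(float)
from scipy.ndimage import map_coordinates
for r in(.053,.0565,.0595):
    P=circ("side",r,.242)
    m=P[:,1]>P[:,1].mean()+5
    dv=np.arange(-4,4.1,.25)
    print(r,[ (d,round(map_coordinates(im,[P[m,1]+d,P[m,0]],order=1).mean())) for d in dv][4:-4:2])
E
python3 g2.py
```

```text
pics/side0.png bot [(np.float64(32.8), 12, np.float64(-1.0)), (np.float64(32.8), 12, np.float64(-1.25)), (np.float64(32.7), 12, np.float64(-0.75)), (np.float64(32.6), 12, np.float64(-1.5)), (np.float64(32.6), 13, np.float64(-1.5)), (np.float64(32.5), 13, np.float64(-1.25))]
pics/side0.png sides [(np.float64(14.4), 8, np.float64(-0.75)), (np.float64(14.4), 8, np.float64(-1.0)), (np.float64(14.4), 9, np.float64(-0.75)), (np.float64(14.4), 8, np.float64(-0.5)), (np.float64(14.4), 8, np.float64(-1.25)), (np.float64(14.3), 7, np.float64(-1.25))]
pics/side0.png topsides [(np.float64(12.3), 27, np.float64(-1.5)), (np.float64(12.2), 26, np.float64(-1.5)), (np.float64(12.1), 28, np.float64(-1.5)), (np.float64(12.0), 19, np.float64(0.25)), (np.float64(11.9), 19, np.float64(0.5)), (np.float64(11.9), 20, np.float64(0.25))]
pics/side0.png nobot [(np.float64(14.7), 9, np.float64(-0.75)), (np.float64(14.6), 8, np.float64(-0.75)), (np.float64(14.6), 9, np.float64(-0.5)), (np.float64(14.6), 8, np.float64(-1.0)), (np.float64(14.6), 9, np.float64(-1.0)), (np.float64(14.6), 8, np.float64(-0.5))]
0.053 [
[... 269 characters left out ...]
 (np.float64(2.5), 155), (np.float64(3.0), 146)]
0.0565 [(np.float64(-3.0), 117), (np.float64(-2.5), 127), (np.float64(-2.0), 138), (np.float64(-1.5), 149), (np.float64(-1.0), 158), (np.float64(-0.5), 164), (np.float64(0.0), 166), (np.float64(0.5), 166), (np.float64(1.0), 162), (np.float64(1.5), 156), (np.float64(2.0), 147), (np.float64(2.5), 137), (np.float64(3.0), 127)]
0.0595 [(np.float64(-3.0), 136), (np.float64(-2.5), 146), (np.float64(-2.0), 155), (np.float64(-1.5), 162), (np.float64(-1.0), 166), (np.float64(-0.5), 166), (np.float64(0.0), 163), (np.float64(0.5), 157), (np.float64(1.0), 148), (np.float64(1.5), 138), (np.float64(2.0), 128), (np.float64(2.5), 118), (np.float64(3.0), 109)]
```

Run:
```python
from gap import *
for n in("side","top"):
    for nm,P in[("rod",[.135,0,.674])]+[("cond%d"%g,[0,0,.242+g/1000+.345]) for g in(12,20,28)]:print(n,nm,proj(n,jack(P,PAR)).round(1))
S=cv2.imread("pics/side0.png")[8:88,335:395];T=cv2.imread("pics/top6.png")[80:160,260:320]
k=6.5
def f(i,u,v):
    i=cv2.convertScaleAbs(cv2.resize(i,None,fx=k,fy=k,interpolation=2),alpha=1.5)
    for a in range(0,60,10):cv2.putText(i,str(u+a),(int((a+.5)*k),10),0,.35,(0,0,255));cv2.line(i,(int((a+.5)*k),12),(int((a+.5)*k),18),(0,0,255))
    for a in range(0,80,10):cv2.putText(i,str(v+a),(0,int((a+.5)*k)+4),0,.35,(0,0,255));cv2.line(i,(24,int((a+.5)*k)),(30,int((a+.5)*k)),(0,0,255))
    return i
cv2.imwrite("pics/cond.png",np.hstack([f(S,335,8),f(T,260,80)]))
```

```text
side rod [[350.4  15.3]]
side cond12 [[371.6  71.2]]
side cond20 [[371.9  67.9]]
side cond28 [[372.1  64.6]]
top rod [[244.3  80.2]]
top cond12 [[318.8 117.7]]
top cond20 [[318.9 116.2]]
top cond28 [[319.  114.8]]
```

View pics/cond.png

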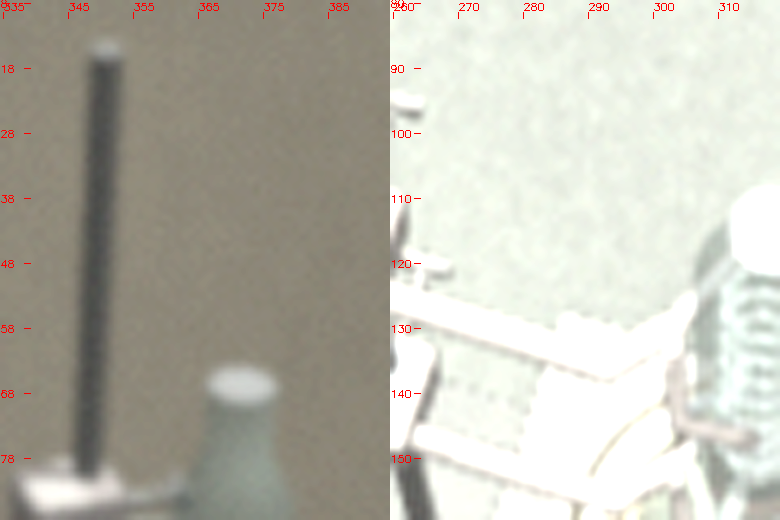

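```bash
python3 -c "
from h import *
crankrows(2*np.pi,3.5*np.pi,15);crankrows(3.5*np.pi,5*np.pi,15)"
```

```text
{"offset":[0.0, -0.011, -0.002],"twist":[0,0,0]},{"offset":[0.0, -0.021, -0.007],"twist":[0,0,0]},{"offset":[0.001, -0.029, -0.015],"twist":[0,0,0]},{"offset":[0.001, -0.034, -0.026],"twist":[0,0,0]},{"offset":[0.001, -0.036, -0.037],"twist":[0,0,0]},{"offset":[0.001, -0.034, -0.048],"twist":[0,0,0]},{"offset":[0.002, -0.029, -0.058],"twist":[0,0,0]},{"offset":[0.002, -0.021, -0.067],"twist":[0,0,0]},{"offset":[0.002, -0.011, -0.072],"twist":[0,0,0]},{"offset":[0.002, -0.0, -0.074],"twist":[0,0,0]},{"offset":[0.003, 0.011, -0.072],"twist":[0,0,0]},{"offset":[0.003, 0.021, -0.067],"twist":[0,0,0]},{"offset":[0.003, 0.029, -0.06],"twist":[0,0,0]},{"offset":[0.003, 0.034, -0.05],"twist":[0,0,0]},{"offset":[0.004, 0.036, -0.039],"twist":[0,0,0]},
{"offset":[0.0, -0.002, 0.011],"twist":[0,0,0]},{"offset":[0.0, -0.007, 0.021],"twist":[0,0,0]},{"offset":[0.001, -0.015, 0.029],"twist":[0,0,0]},{"offset":[0.001, -0.025, 0.033],"twist":[0,0,0]},{"offset":[0.001, -0.036, 0.035],"twist":[0,0,0]},{"offset":[0.001, -0.047, 0.033],"twist":[0,0,0]},{"offset":[0.002, -0.057, 0.028],"twist":[0,0,0]},{"offset":[0.002, -0.065, 0.02],"twist":[0,0,0]},{"offset":[0.002, -0.07, 0.009],"twist":[0,0,0]},{"offset":[0.002, -0.072, -0.002],"twist":[0,0,0]},{"offset":[0.003, -0.07, -0.013],"twist":[0,0,0]},{"offset":[0.003, -0.065, -0.023],"twist":[0,0,0]},{"offset":[0.003, -0.057, -0.031],"twist":[0,0,0]},{"offset":[0.003, -0.047, -0.037],"twist":[0,0,0]},{"offset":[0.004, -0.036, -0.039],"twist":[0,0,0]},
```

```bash
python3 -m crank '[{"offset":[0,-0.011,-0.002],"twist":[0,0,0]},{"offset":[0,-0.021,-0.007],"twist":[0,0,0]},{"offset":[0.001,-0.029,-0.015],"twist":[0,0,0]},{"offset":[0.001,-0.034,-0.026],"twist":[0,0,0]},{"offset":[0.001,-0.036,-0.037],"twist":[0,0,0]},{"offset":[0.001,-0.034,-0.048],"twist":[0,0,0]},{"offset":[0.002,-0.029,-0.058],"twist":[0,0,0]},{"offset":[0.002,-0.021,-0.067],"twist":[0,0,0]},{"offset":[0.002,-0.011,-0.072],"twist":[0,0,0]},{"offset":[0.002,0,-0.074],"twist":[0,0,0]},{"offset":[0.003,0.011,-0.072],"twist":[0,0,0]},{"offset":[0.003,0.021,-0.067],"twist":[0,0,0]},{"offset":[0.003,0.029,-0.06],"twist":[0,0,0]},{"offset":[0.003,0.034,-0.05],"twist":[0,0,0]},{"offset":[0.004,0.036,-0.039],"twist":[0,0,0]}]'; python3 -c "
from h import *
print(tcpj())"
python3 -m crank '[{"offset":[0,-0.002,0.011],"twist":[0,0,0]},{"offset":[0,-0.007,0.021],"twist":[0,0,0]},{"offset":[0.001,-0.015,0.029],"twist":[0,0,0]},{"offset":[0.001,-0.025,0.033],"twist":[0,0,0]},{"offset":[0.001,-0.036,0.035],"twist":[0,0,0]},{"offset":[0.001,-0.047,0.033],"twist":[0,0,0]},{"offset":[0.002,-0.057,0.028],"twist":[0,0,0]},{"offset":[0.002,-0.065,0.02],"twist":[0,0,0]},{"offset":[0.002,-0.07,0.009],"twist":[0,0,0]},{"offset":[0.002,-0.072,-0.002],"twist":[0,0,0]},{"offset":[0.003,-0.07,-0.013],"twist":[0,0,0]},{"offset":[0.003,-0.065,-0.023],"twist":[0,0,0]},{"offset":[0.003,-0.057,-0.031],"twist":[0,0,0]},{"offset":[0.003,-0.047,-0.037],"twist":[0,0,0]},{"offset":[0.004,-0.036,-0.039],"twist":[0,0,0]},{"offset":[0.004,-0.036,-0.039],"twist":[0,0,0]},{"offset":[0.004,-0.036,-0.039],"twist":[0,0,0]}]'; python3 -c "
from h import *
print(tcpj())
for n in('side','top'):cv2.imwrite('pics/%s7.png'%n,get_image(n)[:,:,::-1])"
```

```text
t: 16.02
tool_pos: [0.6465, -0.1814, 0.065]
tool_rot: [2.527, 1.864, -0.004]
contact_force: [-6.8, -6.3, 3.6]
opening: 0.0143
grip_force: 40.0
(array([-0.1742, -0.0342,  0.065 ]), array([ 0. , -0.2, -0. ]), array([-6.8, -6.3,  3.6]), 0.0143, 16.025)
t: 18.15
tool_pos: [0.6128, -0.1668, 0.1033]
tool_rot: [2.528, 1.863, -0.005]
contact_force: [-3.8, -8.0, 1.2]
opening: 0.0143
grip_force: 39.8
(array([-0.1702,  0.0023,  0.1033]), array([ 0.1, -0.2, -0. ]), array([-3.8, -8. ,  1.2]), 0.0143, 18.15)
```

Run:
```python
from gap import *
from scipy.ndimage import label,center_of_mass
def disc(f,u,v,w,thr):
    g=cv2.cvtColor(cv2.imread(f),6).astype(float)[v-w:v+w+1,u-w:u+w+1]
    print(f,u,v,"max",g.max(),"med",np.median(g))
    bg=np.median(g)
    for t in thr:
        m,k=label(g>t)
        l=m[w,w]
        if l:
            ys,xs=np.where(m==l);W=g[ys,xs]-t
            print(t,len(ys),((xs*W).sum()/W.sum()+u-w).round(2),((ys*W).sum()/W.sum()+v-w).round(2),(xs.min()+xs.max())/2+u-w,(ys.min()+ys.max())/2+v-w)
disc("pics/side0.png",350,15,6,(105,110,115,120));disc("pics/side0.png",372,67,8,(110,120,130,140))
for f in("pics/top0.png","pics/top1.png"):
    disc(f,317,115,9,(170,190,200,210))
g=cv2.cvtColor(cv2.imread("pics/top0.png"),6)
print(g[72:90,234:254]);print(g[102:128,304:332:1])
```

```text
pics/side0.png 350 15 max 110.0 med 91.0
105 4 351.21 14.86 351.0 14.5
pics/side0.png 372 67 max 140.0 med 91.0
110 47 371.84 66.73 371.5 66.5
120 33 371.81 66.68 372.0 67.0
130 20 371.87 66.78 372.0 66.5
pics/top0.png 317 115 max 210.0 med 149.0
170 120 317.87 116.06 318.5 115.0
pics/top1.png 317 115 max 228.0 med 169.0
170 164 318.21 115.25 318.5 115.0
190 127 318.01 115.72 318.5 115.0
200 68 317.6 117.53 318.0 117.5
210 45 316.66 118.47 317.5 118.0
[[149 146 145 146 149 150 148 150 149 151 149 148 144 149 149 145 145 145
  144 145]
 [147 145 146 147 148 151 150 150 149 147 147 147 146 148 148 146 144 143
  147 148]
 [149 145 148 148 149 150 148 151 149 147 146 145 145 143 142 145 144 145
  149 148]
 [148 148 150 148 146 149 149 149 150 153 155 152 144 143 143 147 146 150
  148 145]
 [146 147 148 147 149 149 148 152 158 164 168 167 159 145 144 145 146 149
  146 142]
 [145 144 148 149 148 148 149 159 167 169 174 177 173 151 143 144 147 149
  146 144]
 [146 147 146 146 147 147 149 162 169 172 174 178 180 156 143 144 147 147
  146 145]
 [145 148 149 147 149 146 147 154 170 172 174 181
[... 3229 characters left out ...]
148 146 135 114 126 141 145 137 140 151 144 125 127 127 139 141 147 162
  159 140 140 134 131 129 126 130 148 144]
 [143 142 136 125 139 143 141 144 149 145 127 115 112 116 113 113 120 146
  159 157 144 128 128 127 126 129 147 146]
 [144 144 145 136 141 135 134 156 154 142 140 137 138 148 141 128 122 123
  146 156 140 128 125 125 124 128 147 146]
 [150 163 168 140 131 121 125 153 154 154 155 145 145 147 151 150 146 143
  145 153 151 131 124 123 122 134 149 151]
 [169 190 182 136 120 109 124 150 154 151 142 126 126 130 129 135 147 164
  152 150 161 144 123 122 123 136 150 149]
 [194 205 178 126 106 111 128 161 157 137 123 124 132 144 130 124 128 145
  151 154 161 142 125 120 123 136 147 148]]
```

```bash
cat > fit2.py <<'E'
from h import *
from scipy.optimize import least_squares
pl=np.array([[-.105,.09,.157],[-.105,-.09,.157],[.105,-.09,.157],[.105,.09,.157]])
top=np.array([[344.3,219.2],[364.2,153.8],[284.8,130.3],[264.8,195.1]])
side=np.array([[345.5,244.2],[404.3,231.3],[319.3,196.3]])
def res(p):
    x=p[:3];b={"side":p[4:6],"top":p[6:8]}
    k=lambda n,P:proj(n,jack(P,x))+b[n]
    rod=[.135,0,.674];co=[0,0,.587+p[3]]
    r=[(k("top",pl)-top)/.8,(k("side",pl[[0,1,3]])-side)/.8,
     (k("side",rod)-[350.5,15.0])/.4,(k("top",rod)-[244.0,78.2])/.4,
     (k("side",co)-[371.8,66.7])/.4,(k("top",co)-[318.3,115.1])/.4]
    return np.r_[np.concatenate(r).ravel(),p[4:]/SB]
for SB in(.3,1,3):
    s=least_squares(res,[*PAR,.02,0,0,0,0],loss="soft_l1");cov=np.linalg.inv(s.jac.T@s.jac)
    print(SB,s.x.round(4),"sd gap mm",1e3*cov[3,3]**.5,s.cost);print(s.fun.round(1)[:22])
E
python3 fit2.py
```

```text
0.3 [ 0.6668 -0.004   1.2673  0.0222 -0.0884  0.0429  0.0601 -0.0165] sd gap mm 1.1442954978239865 8.411067603811734
[-1.   0.5  0.  -0.7  1.4 -1.7 -1.1 -0.6 -0.8  0.4  0.  -3.3 -0.9  0.
  0.5 -0.  -0.3  2.5  0.6  0.1  0.4 -0.1]
1 [ 0.6675 -0.0035  1.2671  0.0221 -0.2441  0.208   0.325   0.2685] sd gap mm 1.2521454281595468 8.188477462312868
[-0.9  0.5  0.2 -0.6  1.5 -1.7 -1.  -0.6 -0.9  0.3 -0.1 -3.3 -0.9  0.
  0.4  0.1 -0.3  2.2  0.5  0.2  0.4 -0.3]
3 [ 0.67   -0.0024  1.2679  0.0219 -0.7133  0.643   0.9038  1.4224] sd gap mm 1.3182644874161162 7.766608521770644
[-0.7  0.7  0.3 -0.4  1.7 -1.4 -0.8 -0.3 -0.8  0.1 -0.2 -3.5 -1.  -0.1
  0.4  0.2 -0.4  1.8  0.5  0.3  0.4 -0.5]
```

```bash
python3 -c "
from h import *
crankrows(5*np.pi,6*np.pi-.3,10)"
```

```text
{"offset":[0.0, 0.01, 0.001],"twist":[0,0,0]},{"offset":[0.0, 0.019, 0.005],"twist":[0,0,0]},{"offset":[0.001, 0.027, 0.012],"twist":[0,0,0]},{"offset":[0.001, 0.033, 0.02],"twist":[0,0,0]},{"offset":[0.001, 0.036, 0.03],"twist":[0,0,0]},{"offset":[0.001, 0.036, 0.04],"twist":[0,0,0]},{"offset":[0.001, 0.033, 0.05],"twist":[0,0,0]},{"offset":[0.002, 0.027, 0.058],"twist":[0,0,0]},{"offset":[0.002, 0.02, 0.065],"twist":[0,0,0]},{"offset":[0.002, 0.011, 0.069],"twist":[0,0,0]},
```

```bash
python3 -m crank '[{"offset":[0,0.01,0.001],"twist":[0,0,0]},{"offset":[0,0.019,0.005],"twist":[0,0,0]},{"offset":[0.001,0.027,0.012],"twist":[0,0,0]},{"offset":[0.001,0.033,0.02],"twist":[0,0,0]},{"offset":[0.001,0.036,0.03],"twist":[0,0,0]},{"offset":[0.001,0.036,0.04],"twist":[0,0,0]},{"offset":[0.001,0.033,0.05],"twist":[0,0,0]},{"offset":[0.002,0.027,0.058],"twist":[0,0,0]},{"offset":[0.002,0.02,0.065],"twist":[0,0,0]},{"offset":[0.002,0.011,0.069],"twist":[0,0,0]},{"offset":[0.002,0.011,0.069],"twist":[0,0,0]},{"offset":[0.002,0.011,0.069],"twist":[0,0,0]},{"offset":[0.002,0.011,0.069],"twist":[0,0,0]}]'; python3 -c "
from h import *
p=tcpj();print(p)
pin=np.array([-.124+.0139,.079+.0112-.0344])
G=np.array([p[0][0],p[0][2]+.019])-pin;r=np.hypot(*G);f=np.arctan2(-G[0],G[1]);print(pin,r,f)
arc(pin,.0615,[1.45,1.3,1.15,1,.9,.8,.7],[0]*8,0,p[0][[0,2]])"
```

```text
t: 19.88
tool_pos: [0.6252, -0.1685, 0.0354]
tool_rot: [2.526, 1.862, -0.001]
contact_force: [-1.7, -7.3, 1.7]
opening: 0.0145
grip_force: 40.0
(array([-0.1682, -0.0101,  0.0354]), array([-0.1, -0.2, -0. ]), array([-1.7, -7.3,  1.7]), 0.0145, 19.875)
[-0.1101  0.0558] 0.058116865022125874 1.594888050219818
83 [np.float64(-0.003), 0, np.float64(-0.009)] 0
74 [np.float64(-0.001), 0, np.float64(-0.018)] 0
66 [np.float64(0.002), 0, np.float64(-0.027)] 0
57 [np.float64(0.006), 0, np.float64(-0.035)] 0
52 [np.float64(0.01), 0, np.float64(-0.04)] 0
46 [np.float64(0.014), 0, np.float64(-0.044)] 0
40 [np.float64(0.018), 0, np.float64(-0.048)] 0
```

```bash
python3 -m crank '[{"offset":[-0.002,-0.002,-0.009],"twist":[0,0,0]},{"offset":[-0.001,-0.004,-0.014],"twist":[0,0,0]},{"offset":[0,-0.006,-0.019],"twist":[0,0,0]},{"offset":[0.002,-0.008,-0.026],"twist":[0,0,0]},{"offset":[0.004,-0.01,-0.03],"twist":[0,0,0]},{"offset":[0.006,-0.011,-0.034],"twist":[0,0,0]},{"offset":[0.01,-0.012,-0.039],"twist":[0,0,0]},{"offset":[0.014,-0.013,-0.043],"twist":[0,0,0]},{"offset":[0.014,-0.013,-0.043],"twist":[0,0,0]}]' - 20; python3 -c "
from h import *
print(tcpj())"
```

```text
t: 21.0
tool_pos: [0.6173, -0.1495, 0.0777]
tool_rot: [2.526, 1.863, 0.003]
contact_force: [5.8, -2.9, -4.8]
opening: 0.0146
grip_force: 39.2
(array([-0.1523,  0.0031,  0.0777]), array([-0.2, -0. , -0.1]), array([ 5.8, -2.9, -4.8]), 0.0146, 21.0)
```

```bash
python3 -m crank '[{"offset":[0,0,0],"twist":[0,0,0]},{"offset":[0,0,0],"twist":[0,0,0]},{"offset":[0,0,-0.04],"twist":[0,0,0]},{"offset":[-0.01,0,-0.08],"twist":[0,0,0]},{"offset":[-0.03,0,-0.08],"twist":[0,10,0]},{"offset":[-0.05,0,-0.08],"twist":[0,20,0]},{"offset":[-0.06,0,-0.075],"twist":[0,30,0]},{"offset":[-0.06,0,-0.07],"twist":[0,40,0]},{"offset":[-0.06,0,-0.06],"twist":[0,50,0]},{"offset":[-0.06,0,-0.05],"twist":[0,60,0]},{"offset":[-0.06,0,-0.046],"twist":[0,65,0]},{"offset":[-0.06,0,-0.046],"twist":[0,65,0]},{"offset":[-0.06,0,-0.046],"twist":[0,65,0]}]' 0.55
python3 - <<'E'
from h import *
print(tcpj(),goto([-.140,.002,.090],65))
im=get_image("top")[:,:,::-1];cv2.imwrite("pics/top8.png",im);im2=get_image("side")[:,:,::-1];cv2.imwrite("pics/side8.png",im2)
for q in("crank_handle","handle_middle"):
  for n in("side","top"):print(q,n,[(np.round(d["rect"],1).tolist(),round(d["confidence"],2)) for d in cut_out(q,n)][:2])
for f in(.6,.8,1):print([proj(n,jack(handle([0.014,.066],-.3,f,-.0901,.0902),PAR)).round(1).tolist() for n in("side","top")])
E
```

```text
t: 22.62
tool_pos: [0.5987, -0.2066, 0.1236]
tool_rot: [-1.786, -1.319, -1.137]
contact_force: [0.1, -0.4, 0.0]
opening: 0.0469
grip_force: 0.0
(array([-0.2124,  0.004 ,  0.1236]), array([-0. , 64.9, -0.1]), array([ 0.1, -0.4,  0. ]), 0.0469, 22.625) (array([0.0003, 0.002 , 0.0798]), array([-0. ,  0.1,  0.1]))
crank_handle side []
crank_handle top [([362.2, 196.1, 21.7, 4.8], 0.63), ([318.5, 179.8, 104.6, 104.0], 0.56)]
handle_middle side []
handle_middle top []
[[[376.8, 261.1], [378.2, 260.0]], [[357.0, 192.7], [367.7, 197.4]]]
[[[377.2, 262.0], [380.3, 264.2]], [[357.8, 192.9], [371.3, 198.2]]]
[[[377.6, 262.8], [382.3, 268.4]], [[358.4, 193.0], [374.2, 198.8]]]
```

```bash
python3 -m crank '[{"offset":[0,0.001,0.04],"twist":[0,0,0]},{"offset":[0,0.001,0.08],"twist":[0,0,0]},{"offset":[0,0.001,0.08],"twist":[0,0,0]}]' 0.55; python3 -m crank '[{"offset":[0,0,0],"twist":[0,0,0]},{"offset":[0,0,0],"twist":[0,0,0]},{"offset":[0,0,0],"twist":[0,0,0]},{"offset":[0,0,0],"twist":[0,0,0]},{"offset":[0,0,0],"twist":[0,0,0]}]' 0.02 20;  python3 -c "
from h import *
p=tcpj();print(p)
a=np.radians(65);gp=.014
pin=np.array([-.1101,.0558])
G=np.array([p[0][0]-gp*np.sin(a),p[0][2]+gp*np.cos(a)])-pin;G[1]/=.955;r=np.hypot(*G);f=np.arctan2(-G[0],G[1]);print(pin,r,f)
arc(pin,r,[f,.7,.6,.5,.4,.3,.2,.1,0,-.08],[65,63,61,59,57,55,53,51,50,50],65,p[0][[0,2]],gp)"
```

```text
t: 23.3
tool_pos: [0.6197, -0.1345, 0.0873]
tool_rot: [-1.782, -1.315, -1.133]
contact_force: [0.1, 0.1, -1.0]
opening: 0.0469
grip_force: 0.0
t: 23.92
tool_pos: [0.6213, -0.1388, 0.0896]
tool_rot: [-1.787, -1.317, -1.14]
contact_force: [1.2, -4.2, 4.2]
opening: 0.0147
grip_force: 20.8
(array([-0.141 ,  0.0025,  0.0896]), array([-0.1, 65. , -0. ]), array([ 1.2, -4.2,  4.2]), 0.0147, 23.925)
[-0.1101  0.0558] 0.060245435519461966 0.8088767285061959
46 [np.float64(0.002), 0, np.float64(-0.001)] 0
40 [np.float64(0.007), 0, np.float64(0.002)] -2
34 [np.float64(0.012), 0, np.float64(0.004)] -4
29 [np.float64(0.017), 0, np.float64(0.008)] -6
23 [np.float64(0.021), 0, np.float64(0.011)] -8
17 [np.float64(0.025), 0, np.float64(0.016)] -10
11 [np.float64(0.028), 0, np.float64(0.02)] -12
6 [np.float64(0.031), 0, np.float64(0.025)] -14
0 [np.float64(0.033), 0, np.float64(0.03)] -15
-5 [np.float64(0.035), 0, np.float64(0.035)] -15
```

```bash
python3 -m crank '[{"offset":[0.005,-0.001,0.002],"twist":[0,-2,0]},{"offset":[0.01,-0.002,0.004],"twist":[0,-4,0]},{"offset":[0.015,-0.003,0.008],"twist":[0,-6,0]},{"offset":[0.019,-0.004,0.011],"twist":[0,-8,0]},{"offset":[0.023,-0.004,0.016],"twist":[0,-10,0]},{"offset":[0.026,-0.005,0.02],"twist":[0,-12,0]},{"offset":[0.029,-0.005,0.025],"twist":[0,-14,0]},{"offset":[0.031,-0.005,0.03],"twist":[0,-15,0]},{"offset":[0.032,-0.005,0.033],"twist":[0,-15,0]},{"offset":[0.032,-0.005,0.033],"twist":[0,-15,0]},{"offset":[0.032,-0.005,0.033],"twist":[0,-15,0]}]';  python3 -c "
from h import *
p=tcpj();print(p)"
```

```text
t: 25.3
tool_pos: [0.6328, -0.0969, 0.1071]
tool_rot: [-1.991, -1.467, -0.936]
contact_force: [9.0, -4.2, 4.5]
opening: 0.0152
grip_force: 20.7
(array([-0.0975,  0.0039,  0.1071]), array([-0.7, 49.9,  0. ]), array([ 9. , -4.2,  4.5]), 0.0152, 25.3)
```

```bash
python3 -m crank '[{"offset":[0,0,0],"twist":[0,0,0]},{"offset":[0,0,0],"twist":[0,0,0]},{"offset":[0,0,-0.03],"twist":[0,0,0]},{"offset":[0,0,-0.07],"twist":[0,0,0]},{"offset":[0,0,-0.11],"twist":[0,0,0]},{"offset":[0.02,0,-0.15],"twist":[0,-10,0]},{"offset":[0.04,0,-0.17],"twist":[0,-20,0]},{"offset":[0.05,0,-0.18],"twist":[0,-30,0]},{"offset":[0.06,0,-0.18],"twist":[0,-40,0]},{"offset":[0.06,0,-0.18],"twist":[0,-50,0]},{"offset":[0.06,0,-0.18],"twist":[0,-50,0]}]' 0.55;  python3 -c "
from h import *
p=tcpj();print(p)
for n in('side','top'):
  cv2.imwrite('pics/%s9.png'%n,get_image(n)[:,:,::-1])
  for q in('crank_handle','handle_middle'): print(n,[(np.round(d['rect'],1).tolist(),round(d['confidence'],2)) for d in cut_out(q,n)][:2])
for c in(-.3,-.15):
 for f in(0,.2,.4):print(c,f,[proj(n,jack(handle([0.014,.066,.08],c,f,-.0901,.0902),PAR)).round(1).tolist() for n in('side','top')])
print(goto([-.25,.3,.33],0),get_obs()['tool_pos'])"
```

```text
t: 26.68
tool_pos: [0.5995, -0.1868, 0.265]
tool_rot: [-2.524, -1.869, 0.0]
contact_force: [0.3, 0.5, -0.5]
opening: 0.047
grip_force: 0.0
(array([-0.1932,  0.0091,  0.265 ]), array([ 0.1,  0. , -0.3]), array([ 0.3,  0.5, -0.5]), 0.047, 26.675)
side [([374.6, 257.4, 3.2, 18.8], 0.5)]
side [([373.1, 256.7, 6.0, 15.2], 0.38)]
top []
top [([354.9, 189.9, 10.1, 6.4], 0.41)]
-0.3 0 [[[375.4, 258.7], [371.9, 248.3], [370.9, 245.4]], [[354.2, 191.9], [354.0, 193.5], [354.0, 194.0]]]
-0.3 0.2 [[[375.9, 259.4], [373.9, 251.8], [373.4, 249.7]], [[355.2, 192.2], [358.8, 195.0], [359.9, 195.8]]]
-0.3 0.4 [[[376.3, 260.2], [376.1, 255.8], [376.0, 254.5]], [[356.1, 192.5], [363.5, 196.3], [365.5, 197.4]]]
-0.15 0 [[[374.4, 259.1], [373.3, 247.7], [373.0, 244.5]], [[353.8, 193.1], [354.5, 191.9], [354.7, 191.5]]]
-0.15 0.2 [[[374.8, 259.9], [375.3, 251.2], [375.5, 248.8]], [[354.8, 193.4], [359.3, 193.4], [360.6, 193.4]]]
-0.15 0.4 [[[375.2, 260.7], [377.3, 255.2], [377.9, 253.7]], [[355.7, 193.7], [363.9, 194.9], [366.2, 195.3]]]
(array([-0.0533, -0.2913, -0.0651]), array([-0.1, -0. , -0.1])) [ 0.59867973 -0.190602    0.26449918]
```

```bash
python3 -m crank '[{"offset":[-0.004,-0.046,-0.03],"twist":[0,0,0]},{"offset":[-0.008,-0.092,-0.06],"twist":[0,0,0]},{"offset":[-0.012,-0.138,-0.065],"twist":[0,0,0]},{"offset":[-0.015,-0.184,-0.065],"twist":[0,0,0]},{"offset":[0.035,-0.205,-0.065],"twist":[0,0,0]},{"offset":[0.085,-0.226,-0.065],"twist":[0,0,0]},{"offset":[0.135,-0.247,-0.065],"twist":[0,0,0]},{"offset":[0.185,-0.268,-0.065],"twist":[0,0,0]},{"offset":[0.235,-0.289,-0.065],"twist":[0,0,0]},{"offset":[0.285,-0.31,-0.065],"twist":[0,0,0]},{"offset":[0.335,-0.33,-0.065],"twist":[0,0,0]},{"offset":[0.4,-0.355,-0.065],"twist":[0,0,0]},{"offset":[0.4,-0.355,-0.065],"twist":[0,0,0]},{"offset":[0.4,-0.355,-0.065],"twist":[0,0,0]}]';  python3 - <<'E'
from gap import *
print(get_obs()["tool_pos"])
for n in('side','top'):
  cv2.imwrite('pics/%s10.png'%n,get_image(n)[:,:,::-1])
  for q in('crank_handle','handle_middle'): print(n,[(np.round(d['rect'],1).tolist(),round(d['confidence'],2)) for d in cut_out(q,n)][:2])
S0=cv2.imread("pics/side0.png");S=cv2.imread("pics/side10.png");T=cv2.imread("pics/top10.png")
c=lambda i,u,v,w,h,W,H:cv2.convertScaleAbs(cv2.resize(i[v:v+h,u:u+w],(W,H),interpolation=2),alpha=1.3)
a=c(S,335,150,60,80,420,560)
b=np.vstack([c(S,355,235,40,30,373,280),c(T,335,175,40,30,373,280)])
cv2.imwrite("pics/fin.png",np.hstack([a,b]))
# rim ridge + platform rise between images: vertical shift of near lip
from scipy.ndimage import map_coordinates
for f,z0 in(("pics/side0.png",.242),("pics/side10.png",.2642)):
    g=cv2.cvtColor(cv2.imread(f),6).astype(float);r=[]
    for dz in np.arange(-.01,.0101,.001):
        P=circ("side",.0595,z0+dz);m=P[:,1]>P[:,1].mean()+5
        r.append((round(map_coordinates(g,[P[m,1],P[m,0]],order=1).mean(),1),round(1e3*(z0+dz),1)))
    print(f,sorted(r)[::-1][:4])
E
```

```text
t: 28.72
tool_pos: [0.3788, 0.2972, 0.3301]
tool_rot: [2.529, 1.864, -0.002]
contact_force: [0.2, -0.3, 0.3]
opening: 0.0472
grip_force: 0.0
[0.37875725 0.29719321 0.33006778]
side [([198.6, 221.6, 26.9, 33.9], 0.54), ([373.4, 257.4, 8.5, 11.9], 0.45)]
side [([360.8, 205.1, 90.2, 62.6], 0.62)]
top [([353.9, 191.4, 8.1, 8.3], 0.36)]
top [([354.1, 190.1, 9.4, 6.8], 0.4)]
pics/side0.png [(np.float64(166.1), np.float64(244.0)), (np.float64(166.0), np.float64(245.0)), (np.float64(165.3), np.float64(246.0)), (np.float64(165.1), np.float64(243.0))]
pics/side10.png [(np.float64(172.0), np.float64(267.2)), (np.float64(171.6), np.float64(268.2)), (np.float64(171.3), np.float64(266.2)), (np.float64(169.9), np.float64(269.2))]
```

View pics/fin.png

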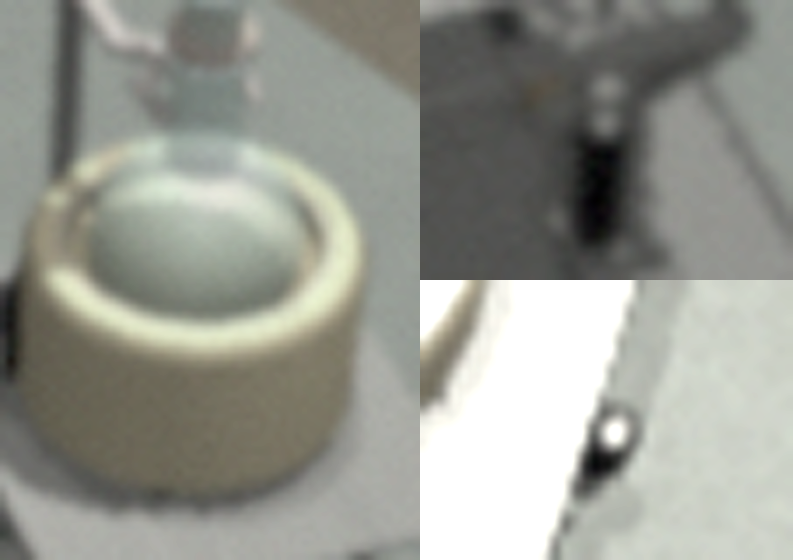

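```bash
python3 -c "
from station import *
print(finish_job())"
```

```text
the job is handed in; nothing more can be done
None
```

I handed the job in at about 29 s: the handle went fully out, I cranked the jack up about three turns, and in the last pictures the rim looks level with the flask's middle (I estimate within about 2 mm). The handle is folded flat to within about 0.05 rad, no contact with the glassware showed in the force readings, and the robot has let go and stands clear, but no verdict came back.

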